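# Square up a balance-shield frame with an assembly square

## Robot

A 6-joint arm with a two-finger parallel gripper is mounted at the origin on the work surface. World frame = base frame: x ahead of the robot, y to its left, z up, the work surface at z = 0. Lengths are in mm, angles in rad, forces in N, time in s.
With the tool pointing down it reaches from about 300 to 775 mm from the base axis. Payload 14.6 kg.
Tool frame: the origin (TCP) lies on the centre line of the jaws, within the pads' length; the fingertips stand 19 mm ahead of it and the grasp point (between the pads) is the TCP (bot.tip_reach is the distance from the TCP to the fingertips, in mm); z points along the fingers, y is the line along which they close (so a half turn about z gives the same grasp; the last joint's range is limited). The gripper opens to 85 mm and grips with 20 to 120 N. Pads are 22 mm wide; open, the fingers measure 114 mm over their backs; the gripper's body (76 mm by 85 mm) begins 54 mm behind the grasp point. The pads swing forward as they close: fully open they stand 13 mm farther back than shut.
Start: joints at [1.05, 0.3, 1.521, -0, 1.321, -0.067], TCP at [241.107, 494.325, 250.281] pointing down, gripper open.
Joint ranges: [-3.03, 3.03], [-0.79, 2.21], [0.23, 2.52], [-1.04, 4.18], [0, 3.07], [-2.55, 2.55]. Speed limits (rad/s): [2.22, 2.22, 2.57, 3.14, 3.14, 3.14].

## Interface

Orientations are given as a unit quaternion [w, x, y, z].
In Python, from rig import bot gives the robot as it stands. Calls block until the motion is done:
- bot.move_to(position, orientation): joint-space move of the TCP to a pose.
- bot.servo_line(position, attitude=None, speed=150, until_force=None): straight line of the TCP; attitude=None keeps the orientation; speed is the mean speed in mm/s. With until_force (N) it stops when the force on the tool has changed by that much, and returns True; else False.
- bot.move_joints(angles): joint-space move.
- bot.move_gripper(opening, grip_force=None): finger opening in mm; grip_force is the grip in N (None keeps the last); returns when the fingers have stopped.
- bot.dwell(seconds).
- bot.ik(position, orientation): joint angles nearest the present ones, or None.
- bot.read_state(): the state.
- bot.read_camera(name): name is "scene" or "top" or "wrist"; returns a dict with "image" (400x640x3 uint8, blue, green, red), "depth" (400x640 float32, mm along the optical axis (not along the pixel's ray), 0 where there is no reading), "fovy" (degrees; the focal length in pixels is half the picture's height over the tangent of half this angle, whatever the lens; pixels are square), "cx", "cy" (the principal point, pixels), "eye" and "attitude" of the camera in the world; the wrist camera has in their place "mount" (4x4, takes a point from camera to tool coordinates, whose origin is the TCP and whose axes are the flange's). Camera axes: x right, y down, z forward; pixel columns grow to the right and rows downward; lengths in mm; the calibration is good to about 2 mm. A picture is of the moment at which its call begins: read the wrist's pose just before it.
A pose or a line that the arm cannot do raises bot.MotionError and nothing moves.
- bot.finish_job(): hands the job in; it is judged then, once.
The state is a dict: "clock": time; "joint_positions": joint angles; "qvel": joint speeds; "effort": joint torques, N m; "ee_pos": TCP position; "tool_rot": TCP orientation; "ft_force": force on the tool from outside, world axes, zero at the start; "moment": the same for the moment, N m; "grip_width": finger opening in mm; "grip_force": force on a finger pad.
Only numpy, scipy, OpenCV 4.12 (cv2) and the standard library are available. Lean on these libraries where they do the work, as an engineer would, in place of code of your own. Each camera call takes 0.05 s, during which the arm holds its last target. There are 200 camera calls.

## Task

Pick up the dark steel assembly square by its orange grip bar, lay it flat inside the corner of the aluminium frame on the bench, and press it firmly and fully home, so that the sprung rail swings out square and both legs of the square bear flush against the two rails. Finish while still gripping the square and pressing it into the corner (do not let go), and leave the glassware, jars and other loose things where they are.

Things in the scene. Friction and masses are not known exactly. Their poses are not given: they have to be found in the camera images.
- square: Loose L-shaped dark steel square, 0.3-0.6 kg, flat on the bench. Origin: underside, below the middle of its grip bar. Outer corner at (-50, -50, 0) mm; from it one leg runs 130 mm along +x (outer face: plane y = -50 mm), the other 130 mm along +y (outer face: plane x = -50 mm). Legs 24 mm wide, 16 mm high; a diagonal brace 12 mm high carries the bar. z up.
- square_corner (a point): Outer corner of the square at its underside, where the planes of its two outer faces meet (the metal itself is notched 10 mm there). Axes as the square.
- square_grip (a point): Middle of the orange grip bar, 40 mm above the square's underside. The bar stands upright, from 12 to 56 mm above the underside; 56 mm long along (-1, 1, 0) and 16 mm thick along (1, 1, 0). Axes as the square.
- frame: Inside corner of the half-built frame, bolted to the bench; rails 30 x 30 mm. Origin: on the bench where the inner faces of the rails meet when square. x runs along the fixed rail (220 mm; inner face: plane y = 0), y along the other rail when square (inner face then: plane x = 0), z up; free space is x > 0, y > 0. Home: the square's corner here, its axes along these.
- swing_rail (a point): The sprung rail, 30 x 30 mm aluminium profile with a black end cap. Origin: on the bench, on the rail's centre line at its hinge bolt, which lies at (-15, 15) mm in the frame; its own y runs along the rail (from -13 to 190 mm), its inner face is x = +15 mm.
- hinge (a joint): Angle of the sprung rail, rad: 0 is square to the fixed rail, negative leans into the free space (corner under 90 degrees), positive is open beyond square. It starts between -0.20 and -0.10; range -0.26 to 0.06. A spring (3 N m/rad about -0.15, friction 0.15 N m) draws it inwards when released: about 5 N at the end of the square's leg brings it square.
- flask_a: Loose glass conical flask, 72 mm wide at the foot, 106 mm tall. Origin: centre of its underside. Leave alone.
- flask_b: Another such flask. Leave alone.
- flask_c: Another such flask. Leave alone.
- amber_jar: Loose amber jar, 64 mm across, 85 mm tall. Origin: centre of its underside. Leave alone.
- white_bottle: Loose white jar, 68 mm across, 120 mm tall. Origin: centre of its underside. Leave alone.
- red_cap: Loose red ring-shaped cap, 44 mm across, 14 mm high. Origin: centre of its underside. Leave alone.
- driver: Loose screwdriver lying on the bench. Leave alone.
Things that resemble listed ones, but are neither listed nor needed, are in the scene too. Of the things like the square, leave any that is red; of the rest the smaller one is meant.

How it is judged:
By the outcome, as a careful person would: the job done as asked, in the order asked, and still so for the second after the job is handed in, while the arm keeps its last pose, push and grip.
It also fails if it takes over 45 s, if anything falls off the work surface, if the arm or the gripper's body presses on something with over 40 N, if the wrist force passes 120 N, or if a joint passes its speed limit or range.

## Working session

There is one attempt and no reset: what is moved stays moved. The work goes in short steps, each a Python script; the robot and the scene stay as the last script left them, time stands still between calls to the robot, and variables do not carry over. Pictures are saved under pics/ and viewed, at most 10 in all, crops included, and the job is handed in when it is done.

```bash
mkdir -p pics; cat > h.py <<'E'
import numpy as np, cv2
from scipy.spatial.transform import Rotation as R
from rig import bot
def rot(q): return R.from_quat([q[1],q[2],q[3],q[0]]).as_matrix()
def cloud(c):
    h,w=c["depth"].shape; f=h/2/np.tan(np.radians(c["fovy"])/2)
    u,v=np.meshgrid(np.arange(w),np.arange(h)); d=c["depth"]
    P=np.stack([(u-c["cx"])/f*d,(v-c["cy"])/f*d,d],-1)
    return P@rot(c["attitude"]).T+np.array(c["eye"])
E
python3 - <<'E'
from h import *
for n in("top","scene"):
    c=bot.read_camera(n); np.savez(n,**c); cv2.imwrite(f"pics/{n}.png",c["image"]); print(n,c["eye"],c["attitude"],c["fovy"],c["cx"],c["cy"])
    print(cloud(c)[::100,::160].round().tolist())
s=bot.read_state();print(s)
E
```

```text
top [ 309.4233232  -116.38199961 1616.50295122] [ 0.04599608 -0.70202278  0.70912127 -0.04685502] 48.52530492947784 325.4134948349434 193.98941076372435
[[[1295.0, 1137.0, 5.0], [1299.0, 522.0, -10.0], [1293.0, -106.0, -11.0], [1292.0, -738.0, -20.0]], [[1042.0, 1418.0, -411.0], [874.0, 487.0, 39.0], [880.0, -103.0, 6.0], [856.0, -687.0, 55.0]], [[607.0, 1624.0, -746.0], [494.0, 448.0, 105.0], [501.0, -99.0, 3.0], [495.0, -687.0, -2.0]], [[154.0, 1042.0, 2.0], [148.0, 473.0, 1.0], [143.0, -96.0, 4.0], [136.0, -667.0, -3.0]]]
scene [1216.33385373 -691.26610781 1102.4630637 ] [-0.30969108  0.85559255  0.38810922 -0.14636956] 53.82849117573796 320.5471915428216 201.6904064520324
[[[-905.0, -592.0, 414.0], [-905.0, 52.0, 231.0], [-476.0, 763.0, 163.0], [382.0, 887.0, 395.0]], [[-605.0, -795.0, 184.0], [-495.0, -239.0, -21.0], [39.0, 314.0, -1.0], [555.0, 818.0, 35.0]], [[-283.0, -977.0, 1.0], [108.0, -530.0, -3.0], [502.0, -88.0, 0.0], [890.0, 345.0, 5.0]], [[542.0, -939.0, 400.0], [479.0, -713.0, -2.0], [802.0, -348.0, 1.0], [1052.0, 494.0, -749.0]]]
{'clock': 0.1, 'joint_positions': array([ 1.05037424e+00,  3.00443912e-01,  1.52152891e+00, -8.05805450e-07,
        1.32068633e+00, -6.65880780e-02]), 'qvel': array([ 0.00054232, -0.00141496, -0.00254263, -0.00045842,  0.00035441,
        0.00118041]), 'effort': array([ 6.44309694e-04, -5.44380355e+01, -3.62365043e+01, -8.00967655e-05,
        3.06469556e-03, -3.23805750e-05]), 'ee_pos': array([241.03057062, 494.16187643, 249.75828342]), 'tool_rot': array([-1.53900583e-04,  2.24974505e-01,  9.74364505e-01, -5.10559136e-04]), 'ft_force': array([ 0.28788258, -0.01813013,  0.29110867]), 'moment': array([-0.01078589, -0.03929703,  0.034355  ]), 'grip_force': 0.0, 'grip_width': 85.27812247598588}
```

View pics/top.png

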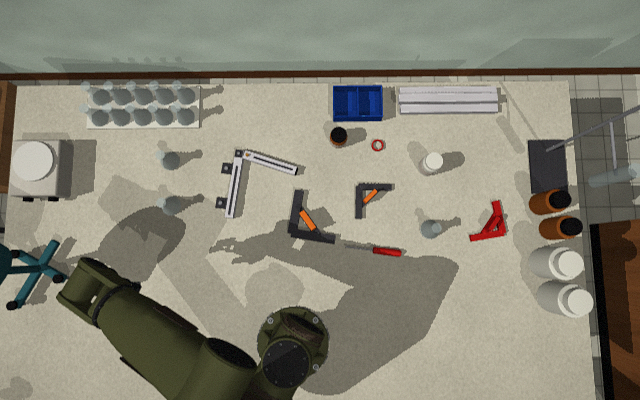

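View pics/scene.png

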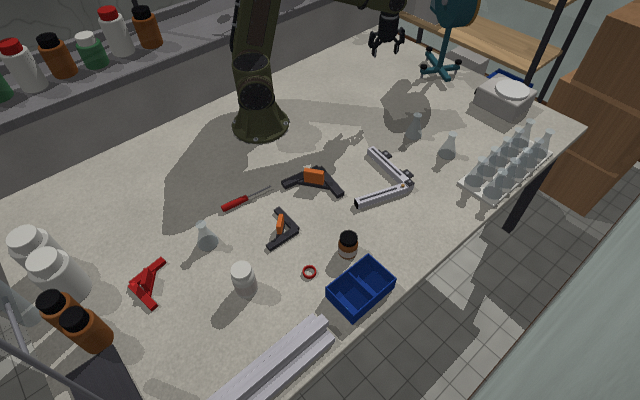

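The top view shows the target, the smaller dark square, with its corner at (357,184) and its bar at (371,196). The frame corner is at (240,152). The fixed rail (with brackets) runs down to (230,217), and the sprung rail runs to (297,170). The larger dark square at (310,220) and the red one are decoys. I'll get rough positions, then move the wrist camera over both.

```bash
python3 - <<'E'
from h import *
c=dict(np.load("top.npz")); P=cloud(c)
for n,(u,v) in dict(bar=(371,196),corner=(359,187),xend=(360,214),yend=(390,187),fcorner=(240,152),fend=(230,215),send=(296,170),amber=(338,135),cap=(378,145),white=(432,162),flaskb=(430,228),fl=(169,158),fl2=(169,204)).items(): print(n,P[v,u].round(1))
s=bot.read_state()
w=bot.read_camera("wrist"); print(w["mount"],w["fovy"],w["cx"],w["cy"])
B=P[196,371]
# free yaw search: down-pointing tool
def down(yaw): # tool y axis at angle yaw
    y=np.array([np.cos(yaw),np.sin(yaw),0]);z=np.array([0,0,-1.]);x=np.cross(y,z)
    q=R.from_matrix(np.c_[x,y,z]).as_quat(); return [q[3],*q[:3]]
for a in range(-180,180,30):
    print(a,[None if (j:=bot.ik([x,y,330],down(np.radians(a)))) is None else j.round(2).tolist() for x,y in ((B[0]-40,B[1]),(550,130))])
E
cat >> h.py <<'E'
def down(yaw):
    y=np.array([np.cos(yaw),np.sin(yaw),0]);z=np.array([0,0,-1.]);x=np.cross(y,z)
    q=R.from_matrix(np.c_[x,y,z]).as_quat(); return [q[3],*q[:3]]
def wcloud(c,s):
    h,w=c["depth"].shape; f=h/2/np.tan(np.radians(c["fovy"])/2)
    u,v=np.meshgrid(np.arange(w),np.arange(h)); d=c["depth"]
    P=np.stack([(u-c["cx"])/f*d,(v-c["cy"])/f*d,d],-1)
    M=np.array(c["mount"]); P=P@M[:3,:3].T+M[:3,3]
    return P@rot(s["tool_rot"]).T+np.array(s["ee_pos"])
E
```

```text
bar [ 507.  -281.    54.8]
corner [ 545.1 -241.9   18.2]
xend [ 446.7 -243.8   15.3]
yend [ 544.7 -355.6   13.2]
fcorner [675.5 189.8  36. ]
fend [446.1 222.2  35.1]
send [607.3 -13.7  34.2]
amber [ 722.2 -166.    85.3]
cap [ 704.7 -317.     2.8]
white [ 613.  -484.7  126.9]
flaskb [ 390.7 -482.1   70.2]
fl [650.2 438.1  61.7]
fl2 [484.  429.5  69.2]
[[-5.38906505e-04 -9.58852750e-01 -2.83903351e-01  7.30266761e+01]
 [ 9.99999098e-01 -1.67473412e-04 -1.33257912e-03 -1.17339882e+00]
 [ 1.23020089e-03 -2.83903813e-01  9.58851976e-01 -1.23791408e+02]
 [ 0.00000000e+00  0.00000000e+00  0.00000000e+00  1.00000000e+00]] 64.78731548217507 323.5259574684591 198.21607293987162
-180 [[-0.61, 0.24, 1.41, -0.0, 1.49, 2.53], None]
-150 [[-0.61, 0.24, 1.41, -0.0, 1.49, 2.01], None]
-120 [[-0.61, 0.24, 1.41, -0.0, 1.49, 1.49], [0.17, 0.29, 1.35, -0.0, 1.5, 2.26]]
-90 [[-0.61, 0.24, 1.41, -0.0, 1.49, 0.96], [0.17, 0.29, 1.35, -0.0, 1.5, 1.74]]
-60 [[-0.61, 0.24, 1.41, -0.0, 1.49, 0.44], [0.17, 0.29, 1.35, -0.0, 1.5, 1.21]]
-30 [[-0.61, 0.24, 1.41, -0.0, 1.49, -0.09], [0.17, 0.29, 1.35, -0.0, 1.5, 0.69]]
0 [[-0.61, 0.24, 1.41, -0.0, 1.49, -0.61], [0.17, 0.29, 1.35, -0.0, 1.5, 0.17]]
30 [[-0.61, 0.24, 1.41, -0.0, 1.49, -1.13], [0.17, 0.29, 1.35, -0.0, 1.5, -0.36]]
60 [[-0.61, 0.24, 1.41, -0.0, 1.49, -1.66], [0.17, 0.29, 1.35, -0.0, 1.5, -0.88]]
90 [[-0.61, 0.24, 1.41, -0.0, 1.49, -2.18], [0.17, 0.29, 1.35, -0.0, 1.5, -1.4]]
120 [None, [0.17, 0.29, 1.35, -0.0, 1.5, -1.93]]
150 [None, [0.17, 0.29, 1.35, -0.0, 1.5, -2.45]]
```

```bash
python3 - <<'E'
from h import *
q=down(np.pi/4)
for n,(x,y) in dict(frame=(517,153),sq=(460,-240)).items():
    bot.move_to([x,y,260],q); bot.dwell(.3)
    s=bot.read_state(); c=bot.read_camera("wrist"); P=wcloud(c,s)
    np.savez("w_"+n,P=P,img=c["image"]); cv2.imwrite(f"pics/w_{n}.png",c["image"])
    print(n,s["ee_pos"].round(1),s["ft_force"],P[::100,::160].round().tolist())
a=np.hstack([cv2.resize(cv2.imread(f"pics/w_{n}.png"),(400,250)) for n in("frame","sq")]); 
E
```

```text
frame [516.9 153.4 260. ] [ 0.41803422  0.34250169 -0.04280864] [[[144.0, 35.0, 1.0], [265.0, 156.0, 2.0], [385.0, 277.0, -0.0], [506.0, 397.0, 1.0]], [[195.0, -58.0, 2.0], [326.0, 73.0, 1.0], [458.0, 204.0, 0.0], [589.0, 336.0, 1.0]], [[256.0, -170.0, 1.0], [403.0, -13.0, 21.0], [543.0, 118.0, -0.0], [687.0, 262.0, 1.0]], [[330.0, -301.0, 3.0], [470.0, 125.0, 297.0], [632.0, 29.0, 31.0], [542.0, 197.0, 297.0]]]
sq [ 460.2 -239.6  260. ] [ 0.27250601 -0.46850824 -0.07668913] [[[87.0, -358.0, 1.0], [208.0, -237.0, 1.0], [329.0, -116.0, 1.0], [442.0, -33.0, 74.0]], [[138.0, -452.0, -0.0], [270.0, -320.0, 0.0], [401.0, -189.0, 1.0], [532.0, -57.0, 0.0]], [[199.0, -563.0, 1.0], [343.0, -419.0, -0.0], [487.0, -275.0, -0.0], [630.0, -131.0, 1.0]], [[272.0, -696.0, 1.0], [413.0, -267.0, 298.0], [590.0, -379.0, 0.0], [485.0, -196.0, 297.0]]]
```

View pics/w_frame.png

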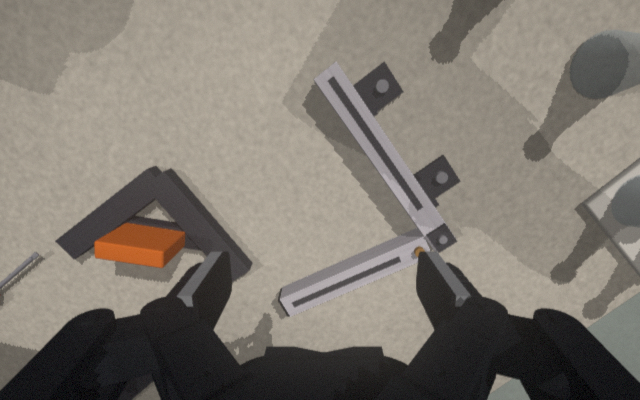

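View pics/w_sq.png

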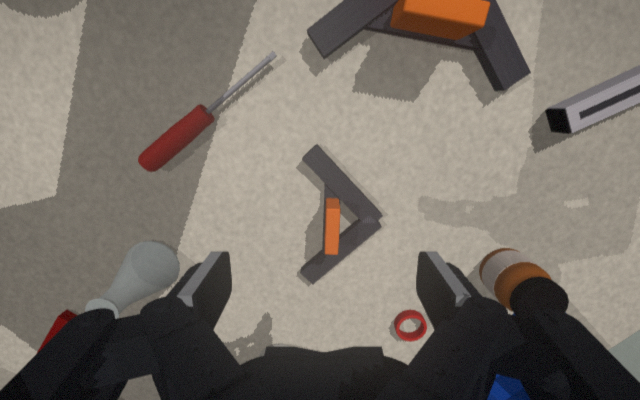

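Both targets are clearly seen: the square has its corner at (380,218) in its picture, and the frame corner is at about (425,240) in the other. Next I'll fit both poses from the depth points.

```bash
cat >> h.py <<'E'
def line(p):
    vx,vy,x,y=cv2.fitLine(p.astype(np.float32),cv2.DIST_HUBER,0,.01,.01).ravel(); return np.array([vx,vy]),np.array([x,y])
def stripe(P2,p0,d,half,lo,hi,n=6):
    """refine a stripe's centre line (p0,d); points within half and lo<along<hi"""
    for _ in range(n):
        nrm=np.array([-d[1],d[0]]); a=(P2-p0)@d; b=(P2-p0)@nrm
        m=(abs(b)<half)&(a>lo)&(a<hi); v,c=line(P2[m]); v=v*np.sign(v@d); p0=c+v*((p0-c)@v); d=v
    nrm=np.array([-d[1],d[0]]);a=(P2-p0)@d;b=(P2-p0)@nrm;m=abs(b)<half
    return p0,d,a[m],b[m]
def cross(p,d,q,e): return p+d*np.linalg.solve(np.c_[d,-e],q-p)[0]
def ang(d): return np.arctan2(d[1],d[0])
E
python3 - <<'E'
from h import *
z=np.load("w_sq.npz");P=z["P"].reshape(-1,3)
near=(np.hypot(P[:,0]-505,P[:,1]-281*-1*-1)<130)
Q=P[near&(P[:,2]>14)&(P[:,2]<18.5)][:,:2]; Bp=P[near&(P[:,2]>53)&(P[:,2]<60)]
print(len(Q),"bar",Bp.mean(0),np.ptp(Bp,0)) 
d,_=line(Bp[:,:2]);print("bar ang",np.degrees(ang(d)))
# leg X runs world -x, centred y~-244 ; leg Y runs -y, centred x~540
px,dx,ax,bx=stripe(Q,np.array([535.,-245]),np.array([-1.,0]),16,25,100)
py,dy,ay,by=stripe(Q,np.array([540.,-245]),np.array([0,-1.]),16,25,100)
print("legs",np.degrees(ang(dx)),np.degrees(ang(dy)),np.percentile(bx,[1,99]),np.percentile(by,[1,99]),len(ax),len(ay))
c=cross(px,dx,py,dy); corner=c-12*dx-12*dy; grip=corner+50*dx+50*dy
print("corner",corner,"grip",grip,"ends",((Q-c)@dx).max()+12,((Q-c)@dy).max()+12)
z=np.load("w_frame.npz");P=z["P"].reshape(-1,3)
Q=P[(P[:,2]>27)&(P[:,2]<33)&(P[:,0]>400)&(P[:,0]<740)&(P[:,1]>-60)&(P[:,1]<260)][:,:2]
px,dx,ax,bx=stripe(Q,np.array([675.,190]),np.array([446-675,222-190.])/231,20,60,180)
py,dy,ay,by=stripe(Q,np.array([660.,175]),np.array([607-660,-14-175.])/196,20,40,150)
print("rails",np.degrees(ang(dx)),np.degrees(ang(dy)),np.percentile(bx,[1,99]),np.percentile(by,[1,99]),np.percentile(ax,[.5,99.5]),np.percentile(ay,[.5,99.5]))
print("fix p",px,dx,"end",px+dx*ax.max(),"start",px+dx*ax.min()); print("swing p",py,dy,"end",py+dy*ay.max(),"start",py+dy*ay.min())
# frame origin: fixed inner face (+15 along frame y); hinge is 30 along +y of fixed centre line on swing line
fy=np.array([-dx[1],dx[0]]); h=cross(px+30*fy,dx,py,dy); F=h+15*dx-15*fy
print("hinge",h,"endcap dist",(py+dy*ay.max()-h)@dy,"origin F",F,"fixed end x",(px+dx*ax.max()-F)@dx,"yaw",ang(dx),"hinge ang",ang(dy)-ang(fy))
E
```

```text
<stdin>:5: RuntimeWarning: Mean of empty slice.
  ret = um.true_divide(
Traceback (most recent call last):
ValueError: zero-size array to reduction operation maximum which has no identity
```

My sign typo (y should be -281); fixing.

```bash
cat > fit.py <<'E'
from h import *
def fit_square(P,c0,dx0):
    dy0=np.array([-dx0[1],dx0[0]]); g=c0+50*(dx0+dy0)
    near=np.hypot(*(P[:,:2]-g).T)<120
    Q=P[near&(P[:,2]>14)&(P[:,2]<18.5)][:,:2]; Bp=P[near&(P[:,2]>53)&(P[:,2]<60)][:,:2]
    if len(Bp)>20: print("bar",Bp.mean(0),np.degrees(ang(line(Bp)[0])))
    px,dx,ax,bx=stripe(Q,c0+12*dy0,dx0,16,30,125)
    py,dy,ay,by=stripe(Q,c0+12*dx0,dy0,16,30,125)
    c=cross(px,dx,py,dy); corner=c-12*dx-12*dy
    print("legs",np.degrees(ang(dx)),np.degrees(ang(dy)),np.percentile(bx,[2,98]),np.percentile(by,[2,98]),len(ax),len(ay))
    print("corner",corner,"grip",corner+50*dx+50*dy,"ends",((Q-c)@dx).max()+12,((Q-c)@dy).max()+12)
    return corner,dx,dy
def fit_frame(P):
    Q=P[(P[:,2]>27)&(P[:,2]<33)&(P[:,0]>400)&(P[:,0]<740)&(P[:,1]>-60)&(P[:,1]<260)][:,:2]
    px,dx,ax,bx=stripe(Q,np.array([675.,190]),np.array([446-675,222-190.])/231,20,60,180)
    py,dy,ay,by=stripe(Q,np.array([660.,175]),np.array([607-660,-14-175.])/196,20,40,150)
    print("rails",np.degrees(ang(dx)),np.degrees(ang(dy)),np.percentile(bx,[2,98]),np.percentile(by,[2,98]))
    fy=np.array([-dx[1],dx[0]]); h=cross(px+30*fy,dx,py,dy); F=h+15*dx-15*fy
    print("hinge",h,"endcap",np.percentile((py+np.outer(ay,dy)-h)@dy,99.7),"F",F,"fixed ends x",(px-F)@dx+np.percentile(ax,[.3,99.7]),"yaw",ang(dx),"hinge ang",ang(dy)-ang(fy))
    return F,dx,fy
if __name__=="__main__":
    fit_square(np.load("w_sq.npz")["P"].reshape(-1,3),np.array([553.,-233]),np.array([-1.,0]))
    fit_frame(np.load("w_frame.npz")["P"].reshape(-1,3))
E
python3 fit.py
```

```text
bar [ 510.11089293 -278.9392618 ] -46.64369
legs 177.90869454428696 -92.03766835488784 [-11.46928109  13.3590223 ] [-13.92420637  10.63142565] 2068 1639
corner [ 563.54967898 -231.66220856] grip [ 511.80515682 -279.80598824] ends 130.79899368549292 129.8810418331609
rails 171.88051894221982 -108.64810130110136 [-18.0603225   15.31520304] [-16.1433969   15.35673043]
hinge [666.92875161 165.94449796] endcap 190.24899125550965 F [654.19768385 182.91270092] fixed ends x [-25.20163311 217.65076394] yaw 2.999880975578217 hinge ang -0.1837590889380809
```

The sizes all agree: legs about 130 mm, end cap at 190 mm from the hinge, hinge at -0.18 rad. Now the grasp.

```bash
python3 - <<'E'
from h import *
q=down(np.radians(42.93)); g=np.array([511.3,-279.5])
bot.move_to([*g,130],q); bot.servo_line([*g,40],speed=80)
print(bot.read_state()["ft_force"])
bot.move_gripper(5,grip_force=80); bot.dwell(.2); s=bot.read_state(); print(s["grip_width"],s["grip_force"],s["ft_force"],s["ee_pos"])
bot.servo_line([*g,170],speed=120); bot.dwell(.3)
s=bot.read_state(); print(s["grip_width"],s["grip_force"],s["ft_force"],s["moment"],s["clock"])
c=bot.read_camera("wrist"); cv2.imwrite("pics/held.png",c["image"]); P=wcloud(c,s); np.savez("w_held",P=P)
E
```

```text
[ 0.60757946 -0.66310541 -0.86644946]
15.118575020317364 79.09605145454407 [-1.45970991  1.88550254  5.57285451] [ 511.50316928 -279.5433495    40.33676103]
14.821740080540165 77.92060375213623 [-0.31360287 -0.18115    -4.94473233] [-0.06613241  0.01143496  0.00498405] 8.225
```

View pics/held.png

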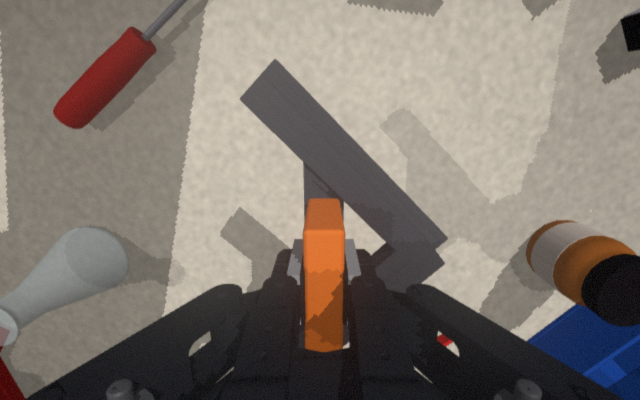

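The square is held: the bar is between the pads at (325,270), and one leg runs from (258,80) to (430,250). I'll measure its yaw, tilt and position in the hand.

```bash
python3 - <<'E'
from h import *
P=np.load("w_held.npz")["P"].reshape(-1,3)
m=(P[:,2]>138)&(P[:,2]<152)&(np.hypot(P[:,0]-511,P[:,1]+280)<130); Q=P[m]
dx0=np.array([-1,.037]);dy0=np.array([-.037,-1.]); c0=np.array([563.5,-231.7]); 
p,d,a,b=stripe(Q[:,:2],c0+12*dy0,dx0,16,30,125)
print("yaw",np.degrees(ang(d)),np.percentile(b,[2,98]),"end",np.percentile(a,99.7),"centre offset of leg from TCP along normal",(p-np.array([511.5,-279.5]))@np.array([-d[1],d[0]]),"end along",((Q[:,:2]-[511.5,-279.5])@d).max())
n=np.array([-d[1],d[0]]); k=abs((Q[:,:2]-p)@n)<10
A=np.c_[(Q[k,:2]-p)@d,(Q[k,:2]-p)@n,np.ones(k.sum())]
x,*_=np.linalg.lstsq(A,Q[k,2],rcond=None); print("tilt",x, np.percentile(Q[k,2],[5,50,95]))
E
```

```text
yaw 177.68902846419684 [-11.62762508  14.61962257] end 131.29959346179675 centre offset of leg from TCP along normal -36.74708610370068 end along 81.8480109853787
tilt [1.26436005e-03 7.56369101e-04 1.45507448e+02] [144.59585392 145.59427819 146.63849707]
```

```bash
cat >> h.py <<'E'
F=np.array([654.2,182.9]); YAW=np.radians(171.88); FX=np.array([np.cos(YAW),np.sin(YAW)]); FY=np.array([-FX[1],FX[0]]); Q0=down(np.radians(37.0))
def tcp(x,y,z): return [*(F+(50+x)*FX+(50+y)*FY),z]
def show(t):
    s=bot.read_state(); p=s["ee_pos"][:2]-F; f=s["ft_force"]
    print(t,"xy",(p@FX-50).round(2),(p@FY-50).round(2),"z",s["ee_pos"][2].round(2),"f",(f[:2]@FX).round(1),(f[:2]@FY).round(1),f[2].round(1),"m",s["moment"].round(2),"w",s["grip_width"].round(1),"t",s["clock"]); return s
E
python3 - <<'E'
from h import *
bot.move_to(tcp(42,14,180),Q0); show("above")
bot.servo_line(tcp(42,14,60),speed=100); bot.dwell(.2); show("60")
print(bot.servo_line(tcp(42,14,36),speed=15,until_force=5)); s=show("down"); z=s["ee_pos"][2]
print(bot.servo_line(tcp(42,6,z),speed=20,until_force=15)); show("y6")
print(bot.servo_line(tcp(5,6,z),speed=25,until_force=20)); show("x5")
bot.dwell(.1);s=show("x5")
c=bot.read_camera("wrist"); cv2.imwrite("pics/near.png",c["image"]); np.savez("w_near",P=wcloud(c,s))
E
```

```text
Traceback (most recent call last):
  File "h.py", line 34, in show
    print(t,"xy",(p@FX-50).round(2),(p@FY-50).round(2),"z",s["ee_pos"][2].round(2),"f",(f[:2]@FX).round(1),(f[:2]@FY).round(1),f[2].round(1),"m",s["moment"].round(2),"w",s["grip_width"].round(1),"t",s["clock"]); return s
                                                                                                                                                                          ^^^^^^^^^^^^^^^^^^^^^
AttributeError: 'float' object has no attribute 'round'
```

```bash
sed -i 's/s\["grip_width"\].round(1)/round(s["grip_width"],1)/' h.py
python3 - <<'E'
from h import *
show("above")
bot.servo_line(tcp(42,14,60),speed=100); bot.dwell(.2); show("60")
print(bot.servo_line(tcp(42,14,36),speed=15,until_force=5)); s=show("down"); z=s["ee_pos"][2]
print(bot.servo_line(tcp(42,6,z),speed=20,until_force=15)); show("y6")
print(bot.servo_line(tcp(5,6,z),speed=25,until_force=20)); show("x5")
bot.dwell(.1);s=show("x5")
c=bot.read_camera("wrist"); cv2.imwrite("pics/near.png",c["image"]); np.savez("w_near",P=wcloud(c,s))
E
```

```text
above xy 41.64 14.86 z 179.98 f 0.2 0.4 -4.8 m [-0.06  0.04  0.01] w 15.0 t 9.8083
60 xy 41.83 13.95 z 60.42 f 0.0 0.4 -4.3 m [-0.02  0.06 -0.  ] w 15.0 t 11.3583
True
down xy 42.04 14.02 z 40.3 f 1.5 -0.1 5.2 m [-0.08  0.14 -0.02] w 15.1 t 12.55
False
y6 xy 41.88 5.67 z 40.38 f -0.7 -2.0 -1.6 m [ 0.24 -0.26  0.  ] w 15.3 t 13.1167
False
x5 xy 6.08 6.13 z 40.53 f 13.2 1.2 9.4 m [-0.    1.78 -0.39] w 15.4 t 14.75
x5 xy 6.09 6.13 z 40.51 f 11.8 1.7 10.6 m [ 0.05  1.77 -0.36] w 15.4 t 14.85
```

View pics/near.png

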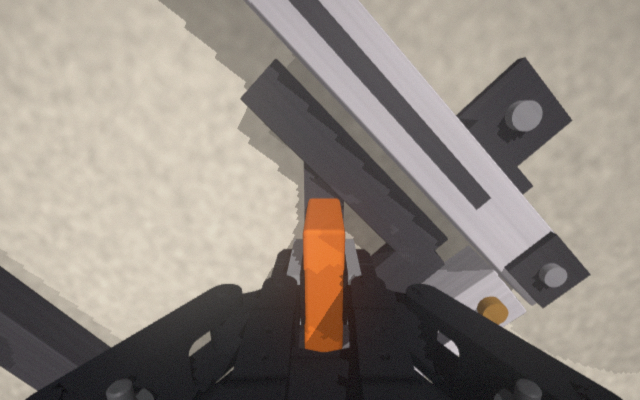

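The square sits just inside the corner. Its leg from (260,80) to (440,240) lies parallel to the fixed rail with a small gap, and the sprung rail is already being pushed. Now I'll press home: y first, then x, then both.

```bash
python3 - <<'E'
from h import *
s=show("0"); z=39.5
print(bot.servo_line(tcp(5,-6,z),speed=10,until_force=18)); s=show("y")
p=s["ee_pos"][:2]-F; y=p@FY-50
print(bot.servo_line(tcp(-6,y-1,z),speed=10,until_force=20)); s=show("x")
bot.dwell(.3); s=show("hold")
c=bot.read_camera("wrist"); cv2.imwrite("pics/home1.png",c["image"]); P=wcloud(c,s); np.savez("w_home1",P=P)
from fit import *
t=bot.read_camera("top"); T=cloud(t); cv2.imwrite("pics/home1t.png",cv2.resize(t["image"][120:250,200:360],None,fx=4,fy=4)); np.savez("t_home1",P=T)
E
```

```text
0 xy 6.08 6.12 z 40.52 f 13.3 1.7 9.6 m [ 0.1   1.81 -0.34] w 15.0 t 14.9
True
y xy 4.71 -0.71 z 40.45 f 1.7 0.9 4.8 m [-0.24 -0.07 -0.37] w 15.3 t 15.7333
True
x xy 4.39 -0.62 z 40.54 f 3.2 0.2 5.0 m [ 0.05  0.03 -0.11] w 15.0 t 16.15
hold xy 4.38 -0.6 z 40.53 f 2.4 0.5 6.4 m [ 0.02  0.02 -0.15] w 15.3 t 16.45
```

View pics/home1.png

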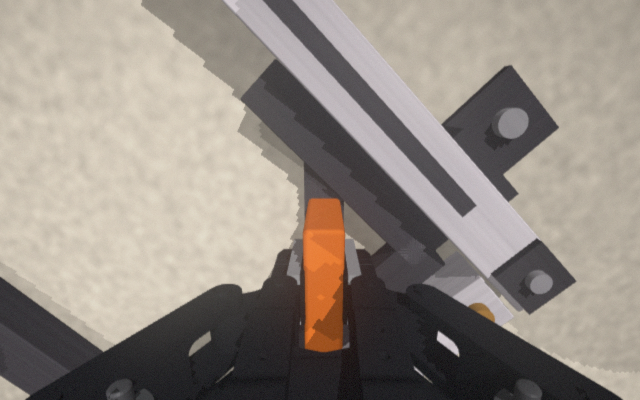

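View pics/home1t.png

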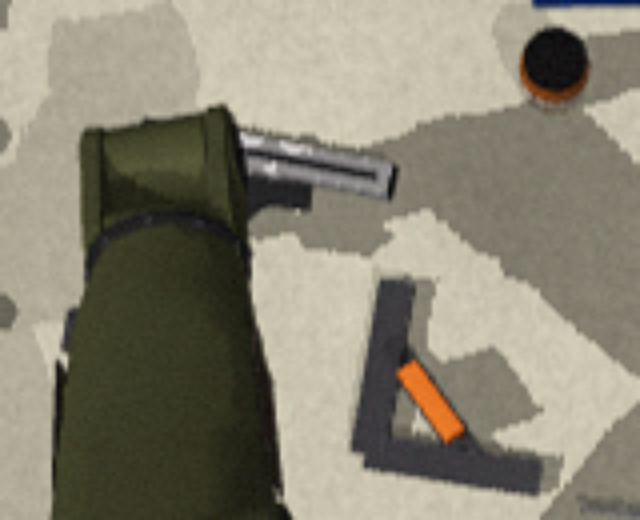

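The leg now touches the fixed rail, but the x move stopped early on a transient and the forces relaxed. I'll step the target in small increments against the settled forces.

```bash
python3 - <<'E'
from h import *
tx,ty,z=4.0,-0.8,40.0
for i in range(14):
    bot.servo_line(tcp(tx,ty,z),speed=10); bot.dwell(.1); s=show(f"{tx:.1f} {ty:.1f}")
    f=s["ft_force"][:2]; fx,fy=f@FX,f@FY
    if fx>25 and fy>15: break
    if fx<=25: tx-=.7
    if fy<=15: ty-=.4
E
```

```text
4.0 -0.8 xy 4.26 -0.66 z 40.65 f 8.5 2.5 9.5 m [-0.01  0.94 -0.27] w 14.9 t 16.9
3.3 -1.2 xy 4.18 -0.69 z 40.7 f 14.5 6.3 14.6 m [-0.38  2.07 -0.21] w 15.3 t 17.25
2.6 -1.6 xy 4.08 -0.73 z 40.76 f 21.5 9.9 20.3 m [-0.75  3.11 -0.22] w 15.2 t 17.6
1.9 -2.0 xy 3.96 -0.77 z 40.83 f 28.3 13.9 26.8 m [-1.15  4.22 -0.25] w 14.8 t 17.95
1.9 -2.4 xy 3.96 -0.79 z 40.87 f 27.4 16.7 26.7 m [-1.57  4.35 -0.14] w 15.2 t 18.3
```

x has stopped firmly at about 4 mm, so I need to know whether that is truly home. I'll measure the rail angle and the square from the scene and top cameras.

```bash
python3 - <<'E'
from h import *
for n in("scene","top"):
    c=bot.read_camera(n); P=cloud(c).reshape(-1,3); np.savez("m_"+n,P=P)
    if n=="scene": cv2.imwrite("pics/sc2.png",cv2.resize(c["image"][120:240,320:450],None,fx=5,fy=5))
    L=np.c_[(P[:,:2]-F)@FX,(P[:,:2]-F)@FY,P[:,2]]
    for lo,hi,t in((26,36,"railtop"),):
        m=(L[:,2]>lo)&(L[:,2]<hi)&(L[:,0]>-45)&(L[:,0]<35)&(L[:,1]>30)&(L[:,1]<215)
        Q=L[m]
        for a in range(30,215,20):
            k=(Q[:,1]>=a)&(Q[:,1]<a+20)
            if k.sum()>4: print(n,a,k.sum(),np.percentile(Q[k,0],[5,50,95]).round(1))
s=bot.read_state(); c=bot.read_camera("wrist"); P=wcloud(c,s).reshape(-1,3)
L=np.c_[(P[:,:2]-F)@FX,(P[:,:2]-F)@FY,P[:,2]]
cv2.imwrite("pics/w3.png",c["image"]); np.savez("m_wrist",L=L)
m=(L[:,2]>13.5)&(L[:,2]<19)&(L[:,1]>-3)&(L[:,1]<26)&(L[:,0]>10)&(L[:,0]<140); Q=L[m]
for a in range(10,140,15):
    k=(Q[:,0]>=a)&(Q[:,0]<a+15)
    if k.sum()>4: print("legX",a,k.sum(),np.percentile(Q[k,1],[3,50,97]).round(1),np.median(Q[k,2]).round(1))
print("end",Q[:,0].max())
m=(L[:,2]>28)&(L[:,2]<33)&(L[:,1]>-40)&(L[:,1]<8)&(L[:,0]>0)&(L[:,0]<200); Q=L[m]
for a in range(0,200,30):
    k=(Q[:,0]>=a)&(Q[:,0]<a+30)
    if k.sum()>4: print("fix",a,k.sum(),np.percentile(Q[k,1],[3,50,97]).round(1),np.median(Q[k,2]).round(1))
E
```

```text
scene 30 33 [-31.1 -17.6  -3.1]
scene 50 39 [-27.6 -13.6  31.1]
scene 70 37 [-29.1 -13.9  -1.3]
scene 90 38 [-26.8 -12.3   2.2]
scene 110 37 [-26.2 -12.8   2.5]
scene 130 39 [-25.4 -10.7   2. ]
scene 150 36 [-22.7 -10.    4.3]
scene 170 38 [-22.5  -9.    4.4]
scene 190 27 [-21.7 -10.    6.4]
top 50 9 [-27.1 -21.4  -7.5]
top 70 38 [-25.5 -14.5   1.9]
top 90 36 [-24.5 -10.4   2.4]
top 110 42 [-23.1  -8.6   4. ]
top 130 36 [-21.3  -8.7   5.8]
top 150 39 [-20.9  -6.    5.2]
top 170 37 [-19.7  -8.4   6.4]
top 190 26 [-18.2  -4.5   9.7]
legX 10 1112 [ 1.8 14.9 25.3] 16.3
legX 25 1310 [ 1.5 12.7 24.3] 16.4
legX 40 1373 [ 1.4 12.4 23.6] 16.6
legX 55 1458 [ 1.4 12.2 23.7] 16.8
legX 70 1547 [ 1.3 12.4 23.8] 16.9
legX 85 1661 [ 1.2 12.2 23.8] 17.1
legX 100 1733 [ 1.1 12.  23.5] 17.3
legX 115 1855 [ 1.  12.  23.5] 17.5
legX 130 663 [ 1.  11.7 23.4] 17.6
end 135.398015664741
fix 0 4225 [-31.5 -15.4  -0.3] 30.1
fix 30 5091 [-33.7 -16.6  -0.5] 30.2
fix 60 5174 [-28.6 -15.   -0.6] 30.2
fix 90 5879 [-28.8 -15.2  -0.7] 30.3
fix 120 5298 [-27.9 -12.2  -0.7] 30.3
fix 150 470 [-8.9 -3.3 -0.2] 30.1
```

View pics/sc2.png

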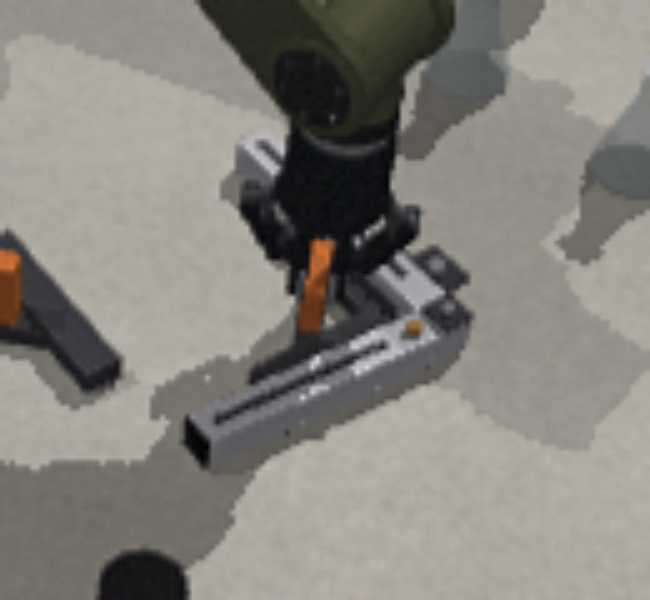

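The rail is at about -0.055 rad, so it isn't home. The square is bearing on the bench (fz about 27 N) and on the fixed rail, and friction is holding it. I'll ease z and y and push x with force-regulated steps.

```bash
python3 - <<'E'
from h import *
tx,ty,z=3.0,-0.6,41.0
for i in range(26):
    bot.servo_line(tcp(tx,ty,z),speed=12); s=show(f"{tx:.1f} {ty:.1f} {z:.1f}")
    f=s["ft_force"]; fx,fy,fz=f[:2]@FX,f[:2]@FY,f[2]
    if fx>30: break
    tx-=.5; z+=np.clip((fz-1)*.05,-.3,.5); ty+=np.clip((fy-3)*.05,-.3,.3)
E
```

```text
3.0 -0.6 41.0 xy 3.97 -0.34 z 40.89 f 8.8 2.4 5.6 m [ 0.    1.33 -0.14] w 14.8 t 18.7917
2.5 -0.6 41.2 xy 3.51 -0.41 z 40.91 f 7.7 1.9 2.6 m [ 0.12  1.2  -0.2 ] w 15.3 t 19.0417
2.0 -0.7 41.3 xy 3.13 -0.37 z 40.91 f 8.2 1.3 3.3 m [ 0.07  1.3  -0.3 ] w 15.2 t 19.2917
1.5 -0.8 41.4 xy 2.66 -0.39 z 40.97 f 7.7 2.2 2.8 m [ 0.02  1.33 -0.34] w 15.2 t 19.5417
1.0 -0.8 41.5 xy 2.21 -0.38 z 40.95 f 8.1 1.6 1.7 m [-0.    1.36 -0.29] w 14.9 t 19.7917
0.5 -0.9 41.6 xy 1.77 -0.43 z 40.98 f 9.2 2.9 2.4 m [-0.06  1.46 -0.37] w 15.1 t 20.0417
0.0 -0.9 41.6 xy 1.27 -0.41 z 41.02 f 8.4 2.7 1.9 m [-0.06  1.41 -0.36] w 14.7 t 20.2917
-0.5 -0.9 41.7 xy 0.8 -0.38 z 41.0 f 8.6 2.5 1.8 m [-0.13  1.34 -0.41] w 15.2 t 20.5417
-1.0 -0.9 41.7 xy 0.34 -0.4 z 41.0 f 8.9 3.1 1.7 m [-0.08  1.5  -0.41] w 14.9 t 20.7917
-1.5 -0.9 41.7 xy -0.16 -0.4 z 41.03 f 8.2 3.7 0.3 m [-0.15  1.53 -0.38] w 14.7 t 21.0417
-2.0 -0.9 41.7 xy -0.64 -0.35 z 41.02 f 9.4 3.5 2.6 m [-0.08  1.52 -0.38] w 15.0 t 21.2917
-2.5 -0.9 41.8 xy -1.12 -0.3 z 41.02 f 8.8 3.3 1.2 m [-0.15  1.43 -0.45] w 15.0 t 21.5417
-3.0 -0.8 41.8 xy -1.6 -0.25 z
[... 359 characters left out ...]
 -0.11 z 41.11 f 15.7 4.7 4.7 m [-0.22  2.51 -0.35] w 15.2 t 22.7917
-5.5 -0.7 42.2 xy -2.98 -0.05 z 41.19 f 19.0 5.6 7.6 m [-0.15  2.95 -0.32] w 15.1 t 23.0417
-6.0 -0.6 42.5 xy -3.08 0.07 z 41.23 f 20.3 4.3 5.1 m [-0.03  3.33 -0.21] w 14.9 t 23.2917
-6.5 -0.5 42.7 xy -3.22 0.15 z 41.33 f 23.4 4.2 8.1 m [-0.09  3.77 -0.05] w 15.0 t 23.5417
-7.0 -0.5 43.1 xy -3.33 0.22 z 41.43 f 25.3 4.1 5.9 m [ 0.09  4.12 -0.09] w 14.9 t 23.7917
-7.5 -0.4 43.3 xy -3.42 0.29 z 41.48 f 27.6 5.8 6.4 m [ 0.1   4.6  -0.02] w 14.7 t 24.0417
-8.0 -0.3 43.6 xy -3.57 0.44 z 41.57 f 29.8 5.2 7.6 m [0.15 4.92 0.11] w 15.3 t 24.2917
-8.5 -0.2 43.9 xy -3.67 0.53 z 41.65 f 31.8 5.0 6.5 m [0.3  5.31 0.16] w 15.1 t 24.5417
```

x found a clear hard stop at -2.7. Next I'll ease x, press y home, settle it flat, and then measure.

```bash
cat > press.py <<'E'
from h import *
import sys
def press(tx,ty,z,GX,GY,GZ,n):
    for i in range(n):
        bot.servo_line(tcp(tx,ty,z),speed=12); bot.dwell(.05)
        f=bot.read_state()["ft_force"]; fx,fy,fz=f[:2]@FX,f[:2]@FY,f[2]
        if i%3==2: show(f"{tx:.1f} {ty:.1f} {z:.1f}")
        if i<n-1:
            tx+=np.clip((fx-GX)*.06,-.5,.5); ty+=np.clip((fy-GY)*.06,-.5,.5); z+=np.clip((fz-GZ)*.04,-.4,.4)
    s=show(f"end {tx:.2f} {ty:.2f} {z:.2f}"); return s
def measure(tag):
    for n in("scene","top"):
        c=bot.read_camera(n); P=cloud(c).reshape(-1,3)
        L=np.c_[(P[:,:2]-F)@FX,(P[:,:2]-F)@FY,P[:,2]]
        Q=L[(L[:,2]>26)&(L[:,2]<36)&(L[:,0]>-45)&(L[:,0]<20)&(L[:,1]>(70 if n=="top" else 40))&(L[:,1]<200)]
        # fit both edges and the middle
        ys=np.arange(75,200,10); E=np.array([np.percentile(Q[abs(Q[:,1]-y)<7,0],[6,50,94]) for y in ys])
        print(n,"rail slopes(neg hinge)",[np.polyfit(ys,E[:,k],1)[0].round(4) for k in range(3)],"inner x@130",np.polyval(np.polyfit(ys,E[:,2],1),130).round(1))
    s=bot.read_state(); c=bot.read_camera("wrist"); P=wcloud(c,s).reshape(-1,3); cv2.imwrite(f"pics/{tag}.png",c["image"])
    L=np.c_[(P[:,:2]-F)@FX,(P[:,:2]-F)@FY,P[:,2]]; np.savez(tag,L=L)
    def edge(zl,zh,yl,yh,q):
        Q=L[(L[:,2]>zl)&(L[:,2]<zh)&(L[:,1]>yl)&(L[:,1]<yh)]; xs=np.arange(30,116,10)
        e=[np.percentile(Q[abs(Q[:,0]-x)<5,1],q) for x in xs]; zz=[np.median(Q[abs(Q[:,0]-x)<5,2]) for x in xs]
        return np.polyfit(xs,e,1).round(4),np.polyfit(xs,zz,1).round(4)
    print("leg inner edge",edge(13.5,19,5,27,98),"leg mid",edge(13.5,19,0,26,50)); print("fixed rail inner edge",edge(28,33,-40,8,97))
E
python3 - <<'E'
from press import *
press(-5.5,-.8,42,18,18,6,15); measure("m2")
E
```

```text
-5.3 -1.8 42.1 xy -2.95 -0.21 z 41.21 f 18.7 11.8 8.3 m [-1.31  3.07 -0.38] w 15.3 t 25.6417
-5.2 -2.6 42.3 xy -2.84 -0.5 z 41.22 f 17.4 15.6 7.8 m [-1.92  3.05 -0.49] w 15.1 t 26.5417
-5.2 -2.9 42.4 xy -2.84 -0.58 z 41.25 f 18.5 16.8 6.8 m [-2.08  3.13 -0.56] w 15.1 t 27.4417
-5.2 -3.1 42.5 xy -2.81 -0.66 z 41.28 f 17.8 17.3 6.5 m [-2.29  3.04 -0.59] w 15.3 t 28.3417
-5.2 -3.2 42.5 xy -2.81 -0.66 z 41.28 f 18.6 18.1 6.6 m [-2.38  3.11 -0.52] w 15.1 t 29.2417
end -5.20 -3.18 42.55 xy -2.81 -0.66 z 41.28 f 18.6 18.1 6.6 m [-2.38  3.11 -0.52] w 15.1 t 29.2417
scene rail slopes(neg hinge) [np.float64(0.002), np.float64(-0.0069), np.float64(0.0028)] inner x@130 -4.1
top rail slopes(neg hinge) [np.float64(0.0052), np.float64(-0.0011), np.float64(0.0136)] inner x@130 -3.1
leg inner edge (array([-7.20000e-03,  2.52009e+01]), array([1.53000e-02, 1.61518e+01])) leg mid (array([-8.80000e-03,  1.29047e+01]), array([1.57000e-02, 1.61013e+01]))
fixed rail inner edge (array([-0.0038, -0.3334]), array([1.90000e-03, 3.01009e+01]))
```

The rail is square (hinge 0 ± 0.005). The square is tipped by about 0.014 rad and yawed by about 0.004 from the press, so I'll check the tool's attitude and correct it.

```bash
python3 - <<'E'
from press import *
s=bot.read_state(); D=rot(s["tool_rot"])@rot(Q0).T; v=R.from_matrix(D).as_rotvec()
print("tool dev rotvec in frame axes",v[:2]@FX,v[:2]@FY,v[2])
L=np.load("m2.npz")["L"]
m=(L[:,2]>13)&(L[:,2]<20)&(L[:,0]>15)&(L[:,0]<126)&(L[:,1]>4)&(L[:,1]<22)
def pl(Q):
    for _ in range(4):
        A=np.c_[Q[:,:2],np.ones(len(Q))]; x,*_=np.linalg.lstsq(A,Q[:,2],rcond=None); r=Q[:,2]-A@x; Q=Q[abs(r)<1.2]
    return x.round(4),len(Q)
print("leg plane",pl(L[m]))
print("rail plane",pl(L[(L[:,2]>28)&(L[:,2]<32)&(L[:,0]>15)&(L[:,0]<140)&(L[:,1]>-28)&(L[:,1]<-3)]))
print("bench",pl(L[(abs(L[:,2])<4)&(L[:,0]>60)&(L[:,1]>60)]))
print("brace",pl(L[(L[:,2]>10)&(L[:,2]<14)&(L[:,0]>20)&(L[:,0]<90)&(L[:,1]>26)&(L[:,1]<60)]))
E
```

```text
tool dev rotvec in frame axes 0.008474022545062233 -0.01557698048422759 -0.0032799064271473426
leg plane (array([1.6000e-02, 9.9000e-03, 1.5986e+01]), 8213)
rail plane (array([5.00000e-04, 1.70000e-03, 3.02771e+01]), 17006)
bench (array([0.    , 0.0013, 0.2382]), 57211)
brace (array([1.95000e-02, 8.90000e-03, 1.15276e+01]), 632)
```

```bash
python3 - <<'E'
from press import *
B=np.column_stack([[*FX,0],[*FY,0],[0,0,1]]); R0=rot(Q0)
def cmd(c):
    q=R.from_matrix(R.from_rotvec(B@c).as_matrix()@R0).as_quat(); return [q[3],*q[:3]]
tx,ty,z=-5.2,-3.18,42.55; c=np.zeros(3)
for i in range(18):
    s=bot.read_state(); d=B.T@R.from_matrix(rot(s["tool_rot"])@R0.T).as_rotvec()
    f=s["ft_force"]; fx,fy,fz=f[:2]@FX,f[:2]@FY,f[2]
    if i%3==0: show(f"{tx:.1f} {ty:.1f} {z:.1f} c{c.round(4)} d{d.round(4)}")
    c+=np.clip(.4*(np.array([0,0,.001])-d),-.004,.004); c=np.clip(c,-.05,.05)
    tx+=np.clip((fx-20)*.06,-.5,.5); ty+=np.clip((fy-20)*.06,-.5,.5); z+=np.clip((fz-8)*.04,-.3,.3)
    bot.servo_line(tcp(tx,ty,z),cmd(c),speed=12); bot.dwell(.05)
bot.dwell(.3); s=show("end"); print(tx,ty,z,c,(B.T@R.from_matrix(rot(s["tool_rot"])@R0.T).as_rotvec()).round(4))
measure("m3")
E
```

```text
-5.2 -3.2 42.5 c[0. 0. 0.] d[ 0.0085 -0.0156 -0.0033] xy -2.82 -0.68 z 41.29 f 18.8 18.5 5.5 m [-2.29  3.1  -0.57] w 15.0 t 29.3917
-5.5 -3.5 42.2 c[-0.0043  0.0073  0.0021] d[ 0.0008 -0.0024  0.0008] xy -2.57 -0.87 z 40.67 f 20.3 19.6 8.4 m [-2.72  3.85 -0.67] w 15.1 t 30.2917
-5.4 -3.7 42.2 c[-0.005   0.0092  0.0023] d[ 0.0003 -0.0004  0.0009] xy -2.57 -0.84 z 40.61 f 19.5 19.8 7.6 m [-2.87  3.85 -0.67] w 15.0 t 31.1917
-5.5 -3.6 42.2 c[-0.0052  0.0097  0.0024] d[ 0.     -0.0001  0.001 ] xy -2.58 -0.85 z 40.63 f 19.7 19.6 7.6 m [-2.92  3.91 -0.63] w 14.7 t 32.0917
-5.4 -3.7 42.1 c[-0.0053  0.0098  0.0024] d[ 0.0001 -0.      0.0009] xy -2.53 -0.86 z 40.58 f 20.0 20.7 7.6 m [-3.06  3.87 -0.65] w 15.1 t 32.9917
-5.4 -3.7 42.1 c[-0.0053  0.0098  0.0024] d[-0.      0.0001  0.001 ] xy -2.54 -0.83 z 40.56 f 20.8 20.1 8.4 m [-2.84  3.9  -0.65] w 15.2 t 33.8917
end xy -2.54 -0.84 z 40.56 f 19.1 19.6 8.0 m [-2.88  3.79 -0.55] w 15.0 t 35.0917
-5.333448893410535 -3.620217204618569 42.069676065286636 [-0.00524378  0.00960023  0.00240571] [-0.0001  0.0001  0.001 ]
scene rail slopes(neg hinge) [np.float64(0.0128), np.float64(0.0171), np.float64(0.0015)] inner x@130 -4.2
top rail slopes(neg hinge) [np.float64(-0.0003), np.float64(0.0053), np.float64(0.0014)] inner x@130 -3.0
leg inner edge (array([-4.10000e-03,  2.42809e+01]), array([2.60000e-03, 1.62083e+01])) leg mid (array([-6.30000e-03,  1.26028e+01]), array([2.70000e-03, 1.61933e+01]))
fixed rail inner edge (array([-0.0036, -0.3502]), array([1.90000e-03, 3.01089e+01]))
```

Flat, parallel to the fixed rail within 0.001 rad, the sprung rail is square, and there is a steady 20 N on both rails. Handing in.

```bash
python3 -c "
from h import *
show('final'); print(bot.finish_job())"
```

```text
final xy -2.49 -0.87 z 40.54 f 19.4 19.6 7.5 m [-2.83  3.84 -0.61] w 15.0 t 35.2417
the job is handed in; nothing more can be done
None
```

I handed the job in at 35 s with the smaller dark square still gripped, lying flat, and pressed into the frame corner at about 20 N on each rail; the sprung rail measures square to within about 0.005 rad (noisier in one camera view).

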